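# Take the manifold gauge out of the sliding-door cabinet

## Robot

A 7-joint arm with a two-finger parallel gripper is mounted at the origin on the work surface. World frame = base frame: x ahead of the robot, y to its left, z up, the work surface at z = 0. Lengths are in m, angles in rad, forces in N, time in s.
With the tool pointing down it reaches from about 0.4 to 0.85 m from the base axis. Payload 6.9 kg.
Tool frame: the origin (TCP) lies midway between the tips of the shut fingers; the grasp point (between the pads) lies behind it (ctrl.pinch_z is the z of the grasp point in the tool frame, in m); z points along the fingers, y is the line along which they close (so a half turn about z gives the same grasp; the last joint's range is limited). The gripper opens to 85 mm and grips with 20 to 120 N. Pads are 22 mm wide; open, the fingers measure 114 mm over their backs; the gripper's body (76 mm by 85 mm) begins 54 mm behind the grasp point. The pads swing forward as they close: fully open they stand 13 mm farther back than shut.
Start: joints at [1.208, 0.507, -0.238, 1.5, 0.126, 1.149, -0.155], TCP at [0.282, -0.558, 0.231] pointing down, gripper open.
Joint ranges: [-3.08, 3.08], [-0.24, 2.05], [-1.43, 1.35], [0, 2.5], [-1.52, 4.66], [0.17, 1.96], [-2.89, 2.89]. Speed limits (rad/s): [2.39, 2.39, 3.14, 3.14, 3.14, 3.14, 3.14].

## Interface

Orientations are given as a unit quaternion [w, x, y, z].
In Python, from station import ctrl, get_state, vision, ticket, models gives the robot as it stands. Calls block until the motion is done:
- ctrl.movep(position, orientation): joint-space move of the TCP to a pose.
- ctrl.movel(position, frame=None, max_speed=0.15): straight line of the TCP; frame=None keeps the orientation; max_speed is the mean speed in m/s.
- ctrl.set_joints(angles): joint-space move.
- ctrl.ungrasp() and ctrl.close_gripper(force=None): open the fingers fully, or close them until they stop; force is the grip in N (None keeps the last).
- ctrl.pause(seconds).
- ctrl.ik(position, orientation): joint angles nearest the present ones, or None.
- get_state(): the state.
- vision.grab_frame(name): name is "scene" or "top"; returns (picture, depth): 420x560x3 uint8, blue, green, red; 420x560 float32, m along the optical axis (not along the pixel's ray), 0 where there is no reading.
- vision.camera_info(name): a dict with "mtx" (3x3 intrinsics, pixels), "R" (3x3) and "t" (3): a world point X has camera coordinates R X + t. Camera axes: x right, y down, z forward; pixel columns grow to the right and rows downward; lengths in m; the calibration is good to about 2 mm. A picture is of the moment at which its call begins. camera_info takes no time and is no camera call.
A pose or a line that the arm cannot do raises ctrl.Unreachable and nothing moves.
- ticket.close_job(): hands the job in; it is judged then, once.
Trained networks look in the newest picture that a camera, given by its name, has taken for a name from the list of things; names that differ only in an ending like _2 or _b are one class to them, and where a whole thing is asked for, a point or a joint stands for the part that bears it (a point fixed in the world has none). Each returns a list of dicts, best first, with "p" (0 to 1); they miss things now and then, are a little off and sometimes report something else, mostly with a low value. They report only what shows in the picture. A call takes as long as a camera call. They do not tell look-alikes from the thing itself.
- models.recognise(camera, target): "point" ([column, row] in pixels, amid what is visible of it).
- models.masks_of(camera, target): "mask" (420x560 bool, what is visible of it) and "point" ([column, row] in pixels, amid what is visible of it).
The state is a dict: "time": time; "qpos": joint angles; "qd": joint speeds; "tau": joint torques, N m; "tcp_pos": TCP position; "eef_rot": TCP orientation; "contact_force": force on the tool from outside, world axes, zero at the start; "wrist_torque": the same for the moment, N m; "width": finger opening in m; "gripper_force": force on a finger pad.
Only numpy, scipy, OpenCV 4.12 (cv2) and the standard library are available. Lean on these libraries where they do the work, as an engineer would, in place of code of your own. Each camera call takes 0.05 s, during which the arm holds its last target. There are 200 camera calls.

## Task

Slide the clear acrylic door on top of the plywood cabinet fully open and leave it open. Lift the copper manifold gauge up off its peg inside and stand it upright in the middle of the black rubber mat, setting it down gently, and leave the other things on the bench and in the cabinet where they are.

Things in the scene. Friction and masses are not known exactly. Their poses are not given: they have to be found in the camera images.
- cabinet: Fixed low green-painted plywood cabinet, 204 (x) x 436 (y) x 168 mm high, walls and floor 12 mm. Origin: centre of underside; x to its back, y to its left seen from the robot, z up. Left half (+y): open-topped bay 180 (x) x 200 mm (y) inside, centred at y = +106 mm, under the sliding door; right half has a fixed plywood roof. Rails on the front and back top edges reach 178 mm up.
- door (a joint): Travel of the clear acrylic door in m: 0 shut (over the left bay), 0.205 fully open at its stop (over the right half). It slides level along the cabinet's -y; friction about 2 N, no spring, stays where left. Panel 186 (x) x 206 mm (y), 6 mm thick, its top 174 mm above the bench.
- door_handle (a point): Middle of the grip bar of the door's aluminium handle, 212 mm above the bench. The bar is 12 mm thick, 90 mm long, along the cabinet's x (across the slide), on two end posts; its centre is 38 mm above the panel, 50 mm right (-y) of the middle of the door. Axes as the cabinet's.
- peg (a point): Point on top of the steel peg where the gauge hangs, 147 mm above the bench, 34 mm from the inside of the back wall. The peg is 9 mm thick, 52 mm long, level, and sticks out from that wall along the cabinet's -x. Its free end turns up to 6 mm above the peg's top; the upturn's outer face is 18 mm nearer the front than this point. Axes as the cabinet's.
- gauge: Loose copper manifold gauge, about 0.4 kg, 132 mm tall. Origin: centre of its flat underside; z up, dial faces -x. Block 40 (x) x 80 (y) x 26 mm high, with pipe stubs 100 mm long in y; on it a round steel dial case 64 mm across, 28 mm thick, top at 84 mm; a bail above. Hangs facing the cabinet's front, underside 25 mm above the bench, 13 mm above the cabinet floor. Stands stably on its block.
- gauge_bail (a point): Middle of the top of the gauge's steel bail (square inverted U), 132 mm above its underside; axes as the gauge's. Legs: 44 mm over their outer faces along y (can be pinched there from above), 28 mm between, 14 mm thick in x. The crossbar's underside (at 122 mm) rests on the peg; 38 mm free below it to the dial case, so it rises at most 29 mm before it must come forward off the peg.
- mat: Fixed square black rubber mat, 160 by 160 mm, 3 mm thick, on the bench to the left of the cabinet. Origin: centre of its underside.
- tee: Bystander: brass tee fitting, 68 mm long, 34 mm high, loose on the floor of the cabinet's bay near its front wall. Origin under the middle of its run.
- mandrel: Bystander: polished steel mandrel, 170 mm long, 24 mm thick, lying on the bench in front of the cabinet. Origin under its middle; lies along its y.
- case: Bystander: gray nylon case, 130 by 190 by 53 mm, on the bench to the right. Origin: centre of its underside.
- spanner: Bystander: steel wrench, 180 mm long, flat on the bench on the robot's side. Lies along its x.
- driver: Bystander: screwdriver, 190 mm long, on the bench to the right. Lies along its x.
- oil: Bystander: white plastic bottle, 60 mm across, 150 mm high, standing on the bench beyond the mat or to its left. Origin: centre of its underside.
- jar: Bystander: amber glass jar, 72 mm across, 80 mm high, standing on the bench beyond the mat or to its left. Origin: centre of its underside.
Not all that is in view belongs to the job. Of the things that look like the mat, take the one that is farthest to the robot's left at the start.

How it is judged:
On the way, in this order (a step that is already met when the one before it is completed fails the run):
1. the door is slid fully open (to within 35 mm of its stop) (value of joint door above 0.17 m), for 0.2 s.
2. the gauge is lifted off its peg and up out of the cabinet (z of gauge in the frame of cabinet above 0.12 m), for 0.1 s.
At the end, for the whole second after the job is handed in: The door stands open to within 35 mm of its stop; the gauge is released, at rest and upright (within about 7 degrees) on the mat, its centre within 50 mm of the mat's centre (value of joint door above 0.17 m and horizontal distance between gauge and mat below 0.05 m and height (world z) of gauge below 0.009 m and angle between gauge's own z axis and vertical below 0.12 rad and linear speed of gauge below 0.02 m/s and angular speed of gauge below 0.2 rad/s and contact force between the fingers and gauge below 0.1 N); the robot touches nothing.
It fails at once if the gauge is dropped or flung: it moves faster than 0.7 m/s (a fall of about 25 mm) out of the fingers (contact force between the fingers and gauge below 0.1 N and linear speed of gauge above 0.7 m/s).
It fails at once if a bystander is moved by more than 40 mm (distance of any of tee, mandrel, case, spanner, driver, oil, jar from where it was at the start of the episode above 0.04 m).
It also fails if it takes over 58 s, if anything falls off the work surface, if the arm or the gripper's body presses on something with over 40 N, if the wrist force passes 120 N, or if a joint passes its speed limit or range.

## Working session

There is one attempt and no reset: what is moved stays moved. The work goes in short steps, each a Python script; the robot and the scene stay as the last script left them, time stands still between calls to the robot, and variables do not carry over. Pictures are saved under pics/ and viewed, at most 10 in all, crops included, and the job is handed in when it is done.

```bash
ls; mkdir -p pics; cat > h.py <<'E'
import numpy as np, cv2
from station import ctrl, get_state, vision, ticket, models
def info(c):
    i=vision.camera_info(c); return np.array(i["mtx"]),np.array(i["R"]),np.array(i["t"])
def pts(c,d,mask=None):
    K,R,t=info(c); m=(d>0) if mask is None else (mask&(d>0))
    v,u=np.nonzero(m); z=d[v,u]
    return (np.stack([(u-K[0,2])/K[0,0]*z,(v-K[1,2])/K[1,1]*z,z],1)-t)@R
def ray(c,uv,zw):
    K,R,t=info(c); o=-R.T@t; r=R.T@np.array([(uv[0]-K[0,2])/K[0,0],(uv[1]-K[1,2])/K[1,1],1]); return o+r*(zw-o[2])/r[2]
def proj(c,X):
    K,R,t=info(c); p=K@(R@np.asarray(X,float)+t); return p[:2]/p[2]
E
python3 - <<'E'
from h import *
ims=[]
for c in ("top","scene"):
    im,d=vision.grab_frame(c); cv2.imwrite(f"pics/{c}0.png",im); np.save(f"d_{c}.npy",d)
    K,R,t=info(c); print(c,(-R.T@t).round(3),R[2].round(2),K[0,0])
    for n in ("cabinet","door","door_handle","gauge","mat","peg","tee","mandrel","oil","jar"):
        for r in models.masks_of(c,n)[:4]:
            P=pts(c,d,r["mask"])
            print(n,round(r["p"],2),np.round(r["point"]),r["mask"].sum(), np.median(P,0).round(3) if len(P) else None, np.percentile(P,[2,98],axis=0).round(3).tolist() if len(P) else None)
s=get_state();print(s["time"],s["tcp_pos"],s["eef_rot"],ctrl.pinch_z)
E
```

```text
pics
top [0.396 0.006 1.235] [ 0.05  0.03 -1.  ] 387.1741597614299
cabinet 0.55 [316. 158.] 12114 [ 0.574 -0.076  0.171] [[0.466, -0.282, 0.09], [0.685, 0.136, 0.182]]
door 0.92 [284. 161.] 5079 [0.567 0.02  0.175] [[0.476, -0.081, 0.171], [0.659, 0.12, 0.217]]
door 0.51 [318. 156.] 12076 [ 0.573 -0.076  0.171] [[0.466, -0.283, 0.085], [0.684, 0.135, 0.182]]
door 0.33 [177. 128.] 479 [0.681 0.327 0.102] [[0.663, 0.309, 0.011], [0.711, 0.358, 0.153]]
door_handle 0.72 [282. 161.] 5137 [0.567 0.017 0.175] [[0.476, -0.083, 0.171], [0.661, 0.119, 0.217]]
gauge 0.7 [257. 234.] 256 [0.362 0.108 0.008] [[0.29, 0.092, 0.002], [0.431, 0.124, 0.013]]
mat 0.67 [201. 282.] 2554 [0.2   0.274 0.004] [[0.123, 0.198, -0.001], [0.276, 0.352, 0.009]]
mat 0.64 [166. 203.] 2466 [0.455 0.385 0.004] [[0.378, 0.308, -0.001], [0.532, 0.462, 0.009]]
peg 0.78 [317. 160.] 12080 [ 0.575 -0.076  0.171] [[0.467, -0.281, 0.092], [0.685, 0.135, 0.182]]
tee 0.25 [461. 151.] 274 [ 0.615 -0.524  0.023] [[0.558, -0.539, 0.006], [0.662, -0.516, 0.03]]
mandrel 0.79 [344. 234.] 431 [ 0.356 -0.17   0.023] [[0.343, -0.25, 0.
[... 540 characters left out ...]
, [0.658, 0.12, 0.216]]
mat 0.93 [374. 221.] 1690 [0.209 0.279 0.002] [[0.124, 0.2, -0.003], [0.282, 0.354, 0.007]]
mat 0.72 [389. 289.] 2426 [0.462 0.386 0.003] [[0.381, 0.308, -0.002], [0.534, 0.46, 0.007]]
peg 0.94 [222. 249.] 15117 [ 0.643 -0.039  0.165] [[0.47, -0.275, 0.008], [0.701, 0.148, 0.18]]
mandrel 0.32 [255. 236.] 3884 [0.576 0.021 0.174] [[0.475, -0.083, 0.17], [0.66, 0.12, 0.216]]
oil 0.77 [352. 336.] 1004 [0.711 0.34  0.091] [[0.682, 0.311, 0.003], [0.723, 0.365, 0.151]]
oil 0.26 [314. 229.] 112 [0.325 0.111 0.006] [[0.292, 0.102, 0.002], [0.373, 0.129, 0.012]]
1.1 [ 0.28235588 -0.55757356  0.23128013] [-1.62244777e-05  9.72654491e-01  2.32256842e-01 -5.01150094e-06] -0.0187
```

View pics/top0.png

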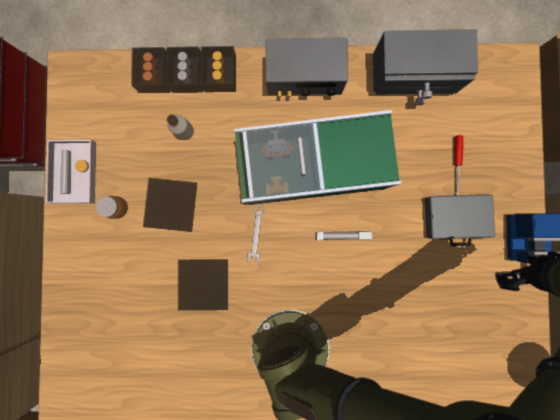

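View pics/scene0.png

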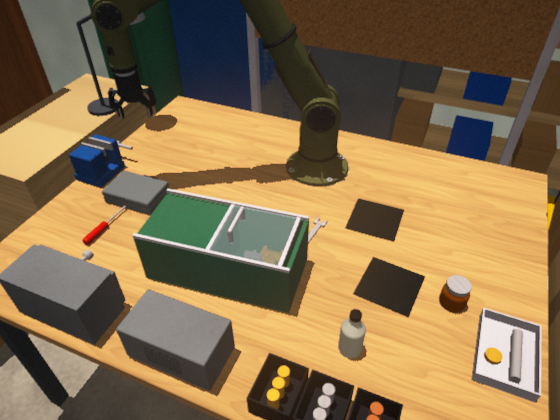

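```bash
python3 - <<'E'
from h import *
for c in ("top","scene"):
    d=np.load(f"d_{c}.npy"); P=pts(c,d)
    m=(P[:,0]>.42)&(P[:,0]<.75)&(P[:,1]>-.33)&(P[:,1]<.19)
    q=P[m&(P[:,2]>.160)&(P[:,2]<.184)]
    r=cv2.minAreaRect(q[:,:2].astype(np.float32)); print(c,"cab",r)
    b=P[m&(P[:,2]>.198)&(P[:,2]<.23)]
    print("bar",len(b),b.mean(0),cv2.minAreaRect(b[:,:2].astype(np.float32)))
E
```

```text
top cab ((0.5786198973655701, -0.07414354383945465), (0.20500580966472626, 0.43729302287101746), 6.4236040115356445)
bar 170 [ 0.57229722 -0.03064954  0.21741472] ((0.5727078914642334, -0.030832607299089432), (0.0993504524230957, 0.011958187445998192), 6.451051712036133)
scene cab ((0.5789521932601929, -0.07471778988838196), (0.2108781784772873, 0.4380255937576294), 6.277551651000977)
bar 150 [ 0.58070474 -0.0290018   0.21436616] ((0.5777087807655334, -0.03053944557905197), (0.0978575050830841, 0.01245614979416132), 6.29964542388916)
```

The top view shows the handle bar at (303,155), the gauge under the door at (276,148), the tee at (276,186) and the left target mat at (170,204). The scene view agrees. The cabinet yaw is about 6.4°. Next I open the door.

```bash
cat >> h.py <<'E'
from scipy.spatial.transform import Rotation as Ro
YAW=np.radians(6.38); C=np.array([.5788,-.0745])
ex=np.array([np.cos(YAW),np.sin(YAW)]); ey=np.array([-ex[1],ex[0]])
def w(x,y,z): return np.r_[C+x*ex+y*ey,z]
def cab(P): q=np.atleast_2d(P); return np.c_[(q[:,:2]-C)@ex,(q[:,:2]-C)@ey,q[:,2]]
def down(s=1):
    y=s*np.r_[ey,0]; z=np.array([0,0,-1.]); M=np.stack([np.cross(y,z),y,z],1)
    q=Ro.from_matrix(M).as_quat(); return np.r_[q[3],q[:3]]
def st(m=""):
    s=get_state(); print(m,round(s["time"],2),np.round(s["tcp_pos"],4),"F",np.round(s["contact_force"],1),"w",round(s["width"],4),"gf",np.round(s["gripper_force"],1))
E
python3 - <<'E'
from h import *
p=get_state()["tcp_pos"]; q=np.array(get_state()["qpos"])
best=min((s for s in(1,-1) if ctrl.ik(w(0,.044,.32),down(s)) is not None),key=lambda s:np.abs(np.array(ctrl.ik(w(0,.044,.32),down(s)))-q).max())
print(best,ctrl.ik(w(0,.044,.32),down(best)))
open("sgn","w").write(str(best)); D=down(best)
ctrl.movel([p[0],p[1],.32],max_speed=.2)
ctrl.movep(w(0,.044,.32),D); st("above")
ctrl.movel(w(0,.044,.195),max_speed=.12); st("down")
ctrl.close_gripper(30); st("closed")
ctrl.movel(w(0,.044-.188,.195),max_speed=.12); st("slid")
ctrl.ungrasp(); ctrl.movel(w(0,.044-.188,.30),max_speed=.2); st("up")
E
```

```text
1 [ 0.62621583  0.50708542 -1.03319109  1.47380048  0.43650101  1.40721156
  1.26028155]
above 3.85 [ 0.574  -0.032   0.3197] F [-0.8  1.3  0.3] w 0.0856 gf 0.0
down 5.04 [ 0.5743 -0.0306  0.1957] F [-0.5  0.3 -0.8] w 0.0853 gf 0.0
closed 5.71 [ 0.5739 -0.0308  0.1951] F [-1.1 -1.1  1.5] w 0.0107 gf 29.2
slid 7.42 [ 0.5948 -0.218   0.1951] F [ 0.7 -1.   3.5] w 0.0103 gf 29.6
up 8.81 [ 0.5943 -0.2178  0.299 ] F [ 0.2  0.7 -0.2] w 0.0852 gf 0.0
```

```bash
python3 - <<'E'
from h import *
out=[]
for c in ("top","scene"):
    im,d=vision.grab_frame(c); np.save(f"d_{c}.npy",d)
    uv=proj(c,w(.03,.1,.12)).astype(int)
    cr=im[max(0,uv[1]-60):uv[1]+60,max(0,uv[0]-65):uv[0]+65]; print(c,uv, uv-[65,60]); out.append(cv2.resize(cr,(400,int(400*cr.shape[0]/cr.shape[1]))))
    for n in ("gauge","gauge_bail","tee","door"):
        for r in models.masks_of(c,n)[:2]:
            P=pts(c,d,r["mask"]); 
            if len(P): q=cab(P); print(n,round(r["p"],2),np.round(r["point"]),np.percentile(q,[3,50,97],axis=0).round(3).tolist())
    q=cab(pts(c,d)); i=(np.abs(q[:,0])<.085)&(q[:,1]>.02)&(q[:,1]<.19)
    b=q[i&(q[:,2]>.125)&(q[:,2]<.168)]; print("bail/peg pts",len(b)); print(b[np.argsort(b[:,0])].round(3).tolist()[:60])
h=min(o.shape[0] for o in out); cv2.imwrite("pics/open.png",np.hstack([o[:h] for o in out]))
E
```

```text
top [279 152] [214  92]
gauge 0.98 [274. 148.] [[0.033, 0.063, 0.032], [0.049, 0.106, 0.084], [0.068, 0.15, 0.16]]
gauge_bail 0.95 [275. 151.] [[0.03, 0.066, 0.013], [0.048, 0.107, 0.082], [0.068, 0.148, 0.16]]
tee 0.7 [166. 202.] [[-0.15, 0.394, -0.001], [-0.073, 0.47, 0.004], [0.005, 0.547, 0.008]]
tee 0.57 [272. 186.] [[-0.078, 0.093, 0.017], [-0.06, 0.124, 0.044], [-0.03, 0.152, 0.05]]
door 0.81 [347. 155.] [[-0.089, -0.188, 0.172], [-0.012, -0.082, 0.175], [0.087, 0.003, 0.209]]
bail/peg pts 133
[[0.037, 0.106, 0.144], [0.037, 0.111, 0.145], [0.038, 0.109, 0.142], [0.038, 0.105, 0.153], [0.038, 0.108, 0.155], [0.04, 0.111, 0.148], [0.041, 0.111, 0.156], [0.041, 0.105, 0.152], [0.041, 0.108, 0.152], [0.043, 0.105, 0.154], [0.043, 0.107, 0.155], [0.044, 0.11, 0.152], [0.046, 0.107, 0.155], [0.047, 0.104, 0.149], [0.049, 0.122, 0.138], [0.049, 0.107, 0.157], [0.049, 0.11, 0.144], [0.049, 0.087, 0.131], [0.049, 0.104, 0.155], [0.049, 0.09, 0.132], [0.049, 0.127, 0.153], [0.049, 0.11, 0.157], [0.049, 0.118, 0.162], [0.049, 0.121, 0.149], [0.049, 0.087, 0.157], [0.049, 0.115, 0.159], 
[... 1945 characters left out ...]
0.093, 0.133], [0.053, 0.083, 0.153], [0.054, 0.086, 0.158], [0.054, 0.106, 0.157], [0.054, 0.089, 0.159], [0.054, 0.103, 0.156], [0.055, 0.09, 0.157], [0.055, 0.123, 0.156], [0.056, 0.128, 0.15], [0.056, 0.098, 0.156], [0.056, 0.126, 0.157], [0.056, 0.118, 0.159], [0.056, 0.087, 0.153], [0.056, 0.128, 0.154], [0.056, 0.128, 0.139], [0.056, 0.087, 0.157], [0.056, 0.12, 0.156], [0.056, 0.109, 0.157], [0.057, 0.129, 0.159], [0.057, 0.093, 0.156], [0.057, 0.112, 0.158], [0.057, 0.107, 0.157], [0.057, 0.101, 0.159], [0.057, 0.128, 0.136], [0.057, 0.104, 0.156], [0.057, 0.129, 0.148], [0.057, 0.126, 0.155], [0.057, 0.11, 0.154], [0.058, 0.092, 0.137], [0.058, 0.129, 0.145], [0.058, 0.118, 0.153]]
```

View pics/open.png

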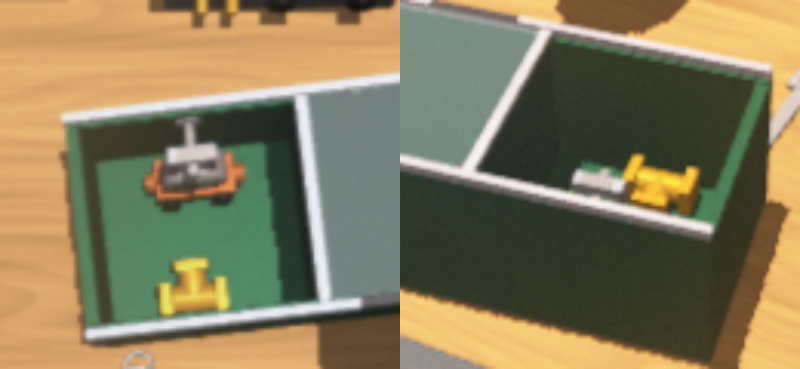

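The clear view shows the bail in the left crop at (190,155) and the tee at (195,290), with its branch tip at x_cab ≈ -0.027. The gauge can come about 46 mm forward and clear it. The door is open about 0.2 m.

```bash
python3 - <<'E'
from h import *
D=down(int(open("sgn").read())); x,y=.057,.1075
ctrl.movep(w(x,y,.30),D); st("above")
ctrl.movel(w(x,y,.121),max_speed=.1); st("down")
F=get_state()["contact_force"]
if np.linalg.norm(F)>8: raise SystemExit("contact")
ctrl.close_gripper(50); st("closed")
if get_state()["width"]<.035: raise SystemExit("missed")
ctrl.movel(w(x,y,.138),max_speed=.05); st("lift17")
E
```

```text
above 10.32 [0.6239 0.0365 0.2997] F [-0.3 -0.8 -0.2] w 0.0853 gf 0.0
down 12.26 [0.6238 0.0387 0.1215] F [ 0.   0.  -0.7] w 0.0852 gf 0.0
closed 12.72 [0.6239 0.0386 0.1214] F [ 1.  -0.8  4.2] w 0.0429 gf 50.8
lift17 13.21 [0.6234 0.0386 0.1381] F [-0.1 -0.  -3.7] w 0.0434 gf 51.2
```

```bash
python3 - <<'E'
from h import *
x,y=.057,.1075
ctrl.movel(w(x-.046,y,.138),max_speed=.06); st("fwd")
ctrl.movel(w(x-.046,y,.20),max_speed=.08); st("up")
s=get_state()
if s["width"]>.035 and np.linalg.norm(s["contact_force"]-[0,0,-4])<6:
    ctrl.movel(w(x-.046,y,.345),max_speed=.12); st("up2"); ctrl.pause(.2)
    im,d=vision.grab_frame("scene"); uv=proj("scene",w(.01,.107,.3)).astype(int)
    cv2.imwrite("pics/lift.png",cv2.resize(im[max(0,uv[1]-80):uv[1]+120,max(0,uv[0]-110):uv[0]+110],(660,600)))
E
```

```text
fwd 14.12 [0.5782 0.0336 0.1381] F [-0.  -0.4 -3.3] w 0.0436 gf 51.2
up 15.05 [0.5775 0.0333 0.1995] F [-0.   0.3 -4.3] w 0.0431 gf 51.2
up2 16.41 [0.5775 0.0334 0.3443] F [ 0.1  0.1 -3.3] w 0.0436 gf 51.2
```

View pics/lift.png

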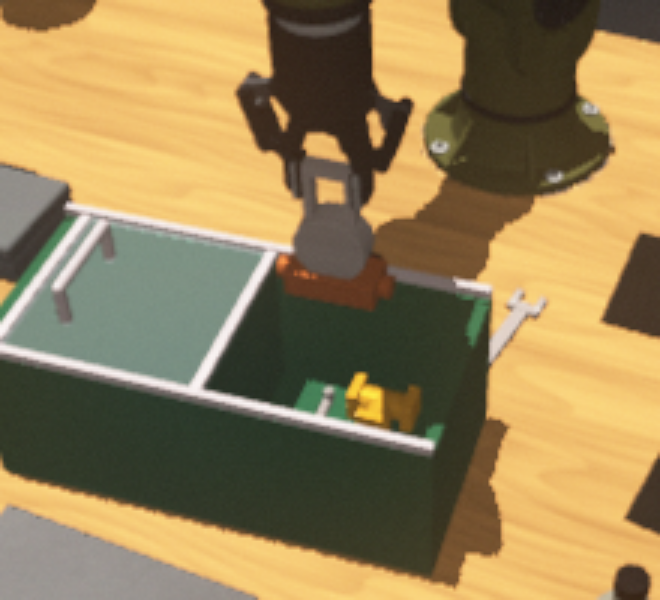

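The gauge hangs upright in the gripper (crop (330,240)). Next I carry it to the left mat.

```bash
python3 - <<'E'
from h import *
D=down(int(open("sgn").read())); m=np.array([.458,.385])
try: ctrl.movel(np.r_[m,.345],max_speed=.2)
except ctrl.Unreachable: print("movep"); ctrl.movep(np.r_[m,.345],D)
st("over")
ctrl.movel(np.r_[m,.14],max_speed=.13); ctrl.movel(np.r_[m,.106],max_speed=.05); ctrl.pause(.3); st("near")
f0=get_state()["contact_force"][2]; z=.106
while z>.092:
    z-=.001; ctrl.movel(np.r_[m,z],max_speed=.02); ctrl.pause(.1)
    f=get_state()["contact_force"][2]
    if f-f0>5: break
st("touch"); print(z)
im,d=vision.grab_frame("scene"); uv=proj("scene",np.r_[m,.08]).astype(int)
cv2.imwrite("pics/set.png",cv2.resize(im[uv[1]-90:uv[1]+90,uv[0]-110:uv[0]+110],(660,540)))
E
```

```text
over 18.67 [0.4586 0.3841 0.345 ] F [-0.4 -0.6 -2.9] w 0.0433 gf 51.2
near 21.52 [0.4581 0.3851 0.1062] F [-0.4 -0.1 -3.6] w 0.0433 gf 51.2
touch 23.98 [0.4581 0.3852 0.0996] F [-1.7 -1.7  5.7] w 0.0431 gf 51.8
0.09899999999999999
```

View pics/set.png

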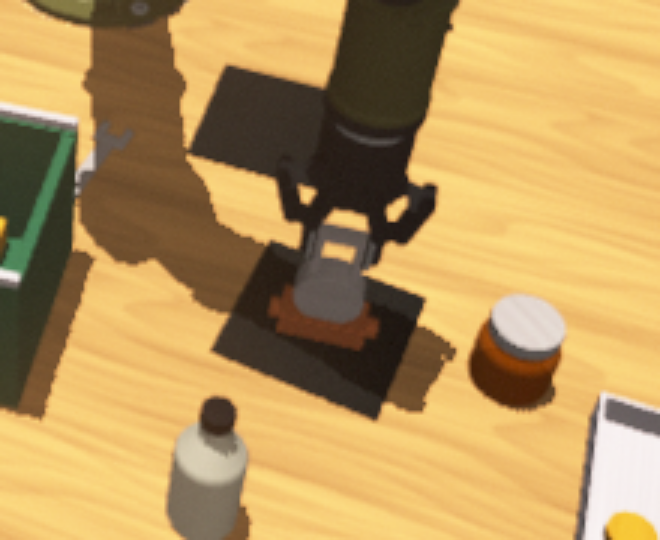

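The gauge stands on the middle of the left mat (crop (325,320)). I release it, retreat and check.

```bash
python3 - <<'E'
from h import *
m=np.array([.458,.385])
ctrl.ungrasp(); st("open"); ctrl.movel(np.r_[m,.30],max_speed=.12)
ctrl.movel([.40,.12,.40],max_speed=.2); ctrl.pause(.3); st("clear")
for c in ("top","scene"):
    im,d=vision.grab_frame(c); P=pts(c,d)
    g=P[(np.abs(P[:,0]-m[0])<.07)&(np.abs(P[:,1]-m[1])<.07)&(P[:,2]>.09)]
    print(c,"bail",len(g),g.mean(0).round(3) if len(g) else "",g[:,2].max() if len(g) else "")
    b=cab(P); b=b[(np.abs(b[:,0])<.05)&(b[:,1]<.1)&(b[:,1]>-.2)&(b[:,2]>.2)&(b[:,2]<.225)]; print("bar",len(b),np.median(b,0).round(3) if len(b) else "")
cv2.imwrite("pics/end.png",im)
E
```

```text
open 24.52 [0.458  0.385  0.0989] F [-0.4 -0.2  0.5] w 0.0854 gf 0.0
clear 28.23 [0.4    0.1204 0.3999] F [0.3 0.  0.6] w 0.0852 gf 0.0
top bail 1 [0.46  0.405 0.138] 0.1383510637328044
bar 178 [-0.001 -0.143  0.218]
scene bail 168 [0.461 0.385 0.124] 0.13926651885871616
bar 146 [ 0.005 -0.142  0.215]
```

View pics/end.png

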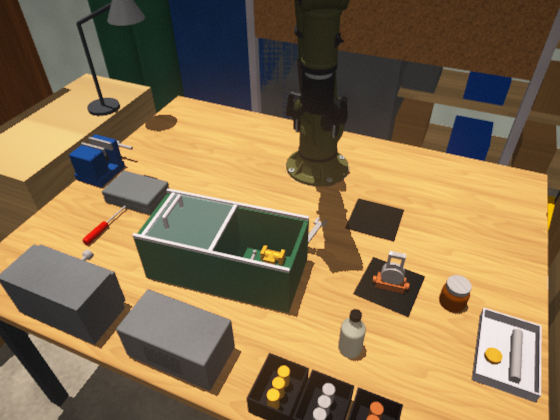

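The gauge stands upright in the middle of the left mat at (392,275). The door is open, with its handle at (172,208), about 0.2 m of travel. The bystanders in view are where they were and the arm is clear.

```bash
python3 -c "
from station import ticket
print(ticket.close_job())"
```

```text
the job is handed in; nothing more can be done
None
```

The job is handed in: the door is open about 0.2 m, the gauge is standing upright near the middle of the left-hand mat, no bystander appears to have moved, and the arm is clear; the hand-in call returned no verdict.

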